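Close up the seasoning box for an outside catering job

TASK

Pack the seasoning box: stand the salt shaker and the dark-capped herb jar that are out on the worktop upright in its two empty compartments, one in each, then take the steel lid from its sloping stand, seat it fully in the box's mouth and swing the clamp bail over until it is pressed right down on the lid. Set things down rather than drop them, keep the shaker and the jars upright, and do not disturb the pepper mill, sauce bottle, timer or ramekin standing about.

Things in the scene. Friction and masses are not known exactly. Their poses are not given: they have to be found in the camera images.
- seasoning_box: Fixed open steel box, 135 (x) x 252 (y) x 112 mm tall. Origin: centre of its underside; x to its back, y along it. Walls 3 mm, inner floor at z = 8 mm, rim at z = 112. Three 2 mm dividers, 53 mm high, part it into four compartments of 129 (x) x 60 mm (y) in a row, at y = +93, +31, -31, -93 mm. Those at +31 and -93 are filled; +93 and -31 are empty.
- empty_left (a point): Centre of the floor of the box's empty compartment at its +y end (box y = +93 mm).
- empty_right (a point): Centre of the floor of the box's other empty compartment (box y = -31 mm).
- bail (a joint): Angle (rad) of the U-shaped clamp bail; its hinge line runs along the box's y at box x = +50, z = 95 mm; its arms pass outside the box's ends at y = +-142 mm. 0: down, bar bearing on the lid's front pads; it grows swinging up and back (upright 1.26; starts 1.5 to 1.85, leaning back; stops 2.3 and, with no lid, -0.12). Stiff (0.3 N m friction): stays where it is left.
- bail_grip (a point): Middle of the bail's bar, on its axis: a black sleeve 16 mm in diameter, 100 mm long, along the box's y, 111 mm from the hinge line. With the bail down it is at x = -56, z = 129 mm of the box frame, 11 mm above the lid's plate. The rest of the bar is 8 mm rod.
- lid: Loose steel lid, 0.35 kg: plate 145 (x) x 258 (y) x 6 mm. Origin: centre of the plate's underside, z out of its top. A grey plug below, 8 mm deep, 121 x 238 mm (113 x 230 at its foot), enters the box's mouth with 4 mm to spare each side. Seated: plate on the rim, origin at (0, 0, 112 mm) of the box frame, y along the box's y, either way round. Starts on the stand at 35 degrees to level.
- lid_handle (a point): Middle of the lid's black bar handle, 28 mm above the lid's origin: the bar runs along the lid's y, 100 mm long, 12 mm wide, 12 mm thick, on two posts 43 mm each side of this point; 16 mm clear below it. Its top is 34 mm above the origin.
- lid_rack: Fixed wire stand, about 145 x 160 x 135 mm, that holds the lid face up, leaning back 35 degrees from level. Origin on the worktop roughly under the lid's middle; x to its high back, so the lid's face looks up and to -x of the stand. Two upturned rods at the low side, 75 mm each side of the middle, keep the lid from sliding; they end about 12 mm above its plate.
- salt_shaker: Salt shaker to be packed, silvery grey with a domed, holed cap, 44 mm in diameter, 90 mm tall, standing on the worktop. Origin: centre of its underside, z up.
- herb_jar: Jar to be packed, clear with a brown label and a dark cap, 44 mm in diameter, 96 mm tall, standing on the worktop. Origin: centre of its underside, z up.
- boxed_jar: Jar like the other, already standing in the compartment at y = +31 mm of the box: stays there. Origin: centre of its underside.
- boxed_shaker: Salt shaker like the other, already standing in the compartment at y = -93 mm of the box: stays there. Origin: centre of its underside.
- pepper_mill: Bystander: dark wooden pepper mill, 58 mm in diameter, 150 mm tall. Origin: centre of its underside.
- sauce_bottle: Bystander: orange squeeze bottle with a black pointed cap, 62 mm in diameter, 213 mm tall. Origin: centre of its underside.
- timer: Bystander: white kitchen timer with a red knob, 40 x 60 x 63 mm tall. Origin: centre of its underside.
- ramekin: Bystander: white ramekin of sauce, 71 mm in diameter, 44 mm tall. Origin: centre of its underside.

How it is judged:
By the outcome, as a careful person would: the job done as asked, in the order asked, and still so for the second after the job is handed in, with the robot touching nothing.
It also fails if it takes over 72 s, if anything falls off the work surface, if the arm or the gripper's body presses on something with over 40 N, if the wrist force passes 120 N, or if a joint passes its speed limit or range.

ROBOT

A 7-joint arm with a two-finger parallel gripper is mounted at the origin on a cart in front of the work surface, level with it; the furniture and walls round the work are solid. World frame = base frame: x ahead of the robot, y to its left, z up, the work surface at z = 0. Lengths are in mm, angles in rad, forces in N, time in s.
With the tool pointing down it reaches from about 350 to 900 mm from the base axis. Payload 8.1 kg.
Tool frame: the origin (TCP) lies on the centre line of the jaws, within the pads' length; the fingertips stand 17 mm ahead of it and the grasp point (between the pads) lies 2 mm behind it; z points along the fingers, y is the line along which they close (so a half turn about z gives the same grasp; the last joint's range is limited). The gripper opens to 85 mm and grips with 20 to 120 N. Pads are 22 mm wide; open, the fingers measure 114 mm over their backs; the gripper's body (76 mm by 85 mm) begins 54 mm behind the grasp point. The pads swing forward as they close: fully open they stand 13 mm farther back than shut.
Start: joints at [-1.239, 0.434, 0.025, 1.573, -0.012, 1.134, -0.075], TCP at [263.295, 566.847, 248.323] pointing down, gripper open.
Joint ranges: [-2.62, 2.62], [-0.44, 2.09], [-1.27, 1.32], [0.08, 2.57], [-1.32, 4.46], [0.12, 2], [-2.74, 2.74]. Speed limits (rad/s): [2.22, 2.22, 3.01, 3.01, 3.14, 3.14, 3.14].

INTERFACE

Orientations are given as a unit quaternion [w, x, y, z].
In Python, from plant import manip gives the robot as it stands.
- The arm moves only by the shell command python3 -m crank 'ROWS' [OPENING] [FORCE]. ROWS is a JSON list that holds a single list of rows (three levels of brackets), with 1 to 5 rows, each of 4 numbers: dx, dy, dz in mm, then a turn about the tool's z in rad; each row shifts and turns the commanded pose from where the row before left it, along the tool's axes as they then stand; what a row does not reach is not made up. A row lasts 1/12 s, in which the tool goes at most 41.7 mm and 0.125 rad, less where a joint would pass 70% of its speed; a pose out of reach is approached as far as the arm can. OPENING is the finger opening in mm, set as the command begins (- or left out keeps the last). The fingers move at their own pace and stop on an object; FORCE is the grip in N (left out, the last holds). Time passes only in rows, so rows that do not move let the fingers close. It prints the time, the measured TCP pose, the force, the opening and the grip force at its end. Input that does not fit is refused with a message, and nothing moves.
- manip.read_state(): the state, without advancing time (a new reading comes with each control period).
- manip.capture(name): name is "scene" or "top" or "wrist"; returns (picture, depth): 480x640x3 uint8, red, green, blue; 480x640 float32, mm along the optical axis (not along the pixel's ray), 0 where there is no reading.
- manip.calibration(name): a dict with "mtx" (3x3 intrinsics, pixels), "distortion" ([k1, k2, p1, p2, k3] as OpenCV has them; the pictures are not rectified), "position" and "orientation" of the camera in the world; the wrist camera has in their place "mount" (4x4, takes a point from camera to tool coordinates, whose origin is the TCP and whose axes are the flange's). Camera axes: x right, y up, looking along -z (the intrinsics and any distortion apply to the point x, -y, -z); pixel columns grow to the right and rows downward; lengths in mm; the calibration is good to about 2 mm. A picture is of the moment at which its call begins: read the wrist's pose just before it. calibration takes no time and is no camera call.
- manip.finish_job(): hands the job in; it is judged then, once.
The state is a dict: "t": time; "joint_pos": joint angles; "joint_vel": joint speeds; "joint_torque": joint torques, N m; "tcp_pos": TCP position; "ee_rot": TCP orientation; "ft_force": force on the tool from outside, world axes, zero at the start; "moment": the same for the moment, N m; "finger_gap": finger opening in mm; "gripper_force": force on a finger pad.
Only numpy, scipy, OpenCV 4.12 (cv2) and the standard library are available. Lean on these libraries where they do the work, as an engineer would, in place of code of your own. Each camera call takes 0.05 s, during which the arm holds its last target. There are 200 camera calls.

## Working session

There is one attempt and no reset: what is moved stays moved. The work goes in short steps, Python scripts to look and compute and a shell command to move; the robot and the scene stay as the last step left them, time stands still between calls to the robot, and variables do not carry over. Pictures are saved under pics/ and viewed, at most 10 in all, crops included, and the job is handed in when it is done.

```bash
ls; mkdir -p pics; cat > h.py <<'E'
import numpy as np, cv2
from plant import manip
from scipy.spatial.transform import Rotation as R
def rot(q): return R.from_quat([q[1],q[2],q[3],q[0]]).as_matrix()
def cam(name, st=None):
    c=manip.calibration(name)
    if 'mount' in c:
        M=np.array(c['mount']); st=st or manip.read_state()
        T=np.eye(4); T[:3,:3]=rot(st['ee_rot']); T[:3,3]=st['tcp_pos']; T=T@M
    else:
        T=np.eye(4); o=np.array(c['orientation']); T[:3,:3]=o if o.shape==(3,3) else rot(o); T[:3,3]=c['position']
    return T,np.array(c['mtx']),np.array(c['distortion'])
def points(name,depth,T):  # HxWx3 world
    _,K,D=cam(name)
    v,u=np.mgrid[:480,:640]
    p=cv2.undistortPoints(np.stack([u,v],-1).reshape(-1,1,2).astype(np.float64),K,D).reshape(480,640,2)
    P=np.dstack([p[...,0]*depth,-p[...,1]*depth,-depth])
    W=P@T[:3,:3].T+T[:3,3]; W[depth<=0]=np.nan
    return W
def shot(name,fn):
    T=cam(name)[0]; im,d=manip.capture(name)
    cv2.imwrite(f'pics/{fn}.png',im[...,::-1]); W=points(name,d,T); np.save(f'pics/{fn}.npy',W); return im,W
E
python3 - <<'E'
from h import *
s=manip.read_state(); print(s)
for n in ('scene','top'):
    shot(n,n+'0'); print(n,cam(n)[0].round(2).tolist())
print(manip.calibration('wrist'))
E
```

```text
pics
{'t': 0.0, 'joint_pos': array([-1.23862609,  0.43520833,  0.02495258,  1.57409873, -0.01158655,
        1.13401702, -0.07508494]), 'joint_vel': array([ 9.11500097e-05, -2.98599360e-04, -2.26990134e-04,  9.49179398e-04,
       -4.63437211e-04, -2.40613144e-04,  7.44101352e-06]), 'joint_torque': array([ 4.47010198e-04, -6.70467353e+01,  1.02467380e+00, -3.16214991e+01,
        1.52062287e-02,  1.24951117e-02, -1.88846366e-05]), 'tcp_pos': array([263.0894911 , 566.39314178, 247.53419504]), 'ee_rot': array([-9.85862584e-05,  2.15691882e-01,  9.76461153e-01, -7.87214121e-04]), 'ft_force': array([-0.25139314, -0.5556612 ,  0.45659618]), 'moment': array([-0.01223043,  0.00240397,  0.00271924]), 'gripper_force': 0.0, 'finger_gap': 85.25594896565305}
scene [[0.86, 0.22, -0.46, -65.52], [-0.51, 0.35, -0.79, -969.14], [-0.02, 0.91, 0.41, 605.56], [0.0, 0.0, 0.0, 1.0]]
top [[-0.29, 0.8, -0.53, -357.55], [-0.96, -0.23, 0.17, 276.76], [0.01, 0.55, 0.83, 1476.6], [0.0, 0.0, 0.0, 1.0]]
{'mtx': array([[360.19817054,   0.        , 310.84439692],
       [  0.        , 360.19817054, 239.57658564],
       [  0.        ,   0.        ,   1.        ]]), 'distortion': array([-0.07411457,  0.        ,  0.        ,  0.        ,  0.        ]), 'mount': array([[ 4.81853253e-04,  9.45235840e-01,  3.26387766e-01,
         8.46427984e+01],
       [ 9.99999143e-01, -5.81093604e-05, -1.30803245e-03,
        -6.19842926e-03],
       [-1.21743297e-03,  3.26388116e-01, -9.45235058e-01,
        -1.25963328e+02],
       [ 0.00000000e+00,  0.00000000e+00,  0.00000000e+00,
         1.00000000e+00]])}
```

View pics/scene0.png

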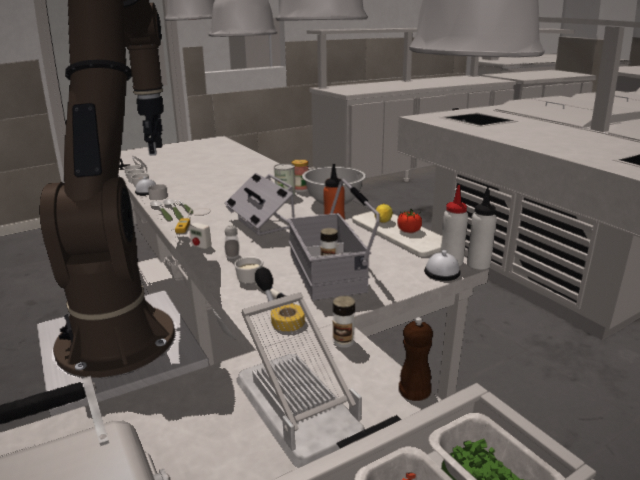

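View pics/top0.png

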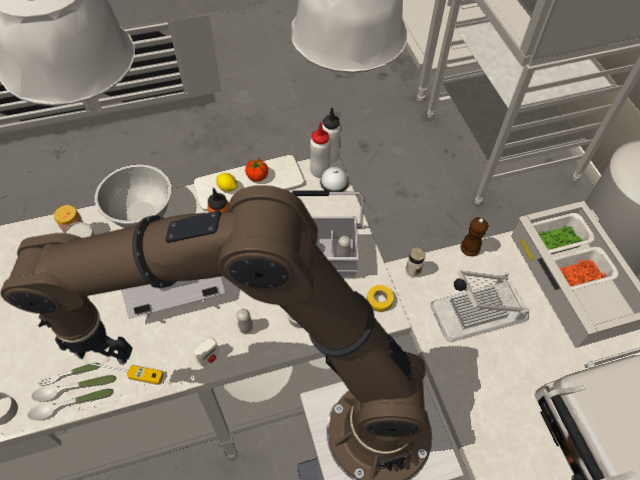

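The scene view shows the shaker at (231,243), the herb jar at (344,322), the box near (330,255) with its bail bar at (357,193), the lid near (260,200), the ramekin at (250,270), the timer at (200,236), the mill at (416,358) and the sauce bottle at (334,195). In the top view the arm hides part of the box; the shaker is at (244,320) and the jar at (416,262).

```bash
python3 - <<'E'
from h import *
im=cv2.imread('pics/scene0.png'); W=np.load('pics/scene0.npy'); Wt=np.load('pics/top0.npy')
q=lambda W,u,v:np.nanmedian(W[v-1:v+2,u-1:u+2].reshape(-1,3),0).round(0)
for n,u,v in [('shaker',231,229),('shk',232,250),('jar',344,300),('jarb',344,325),('ram',250,262),('timer',200,238),('mill',416,325),('millb',416,380),('sauce',333,200),('boxjar',329,232),('bailbar',358,193),('lidh',262,205),('tape',288,318),('mand',300,300),('bottle',456,230),('mandtop',264,275)]: print(n,q(W,u,v))
for n,u,v in [('shaker',244,313),('jar',416,252),('mill',478,222),('sauce',216,200),('bshk',345,240),('bail',310,193),('box corner far right',357,219),('box front right',357,272),('lid',170,295),('timer',205,350)]: print('top',n,q(Wt,u,v))
# clusters: lid plane, box rim
def crop(im,x0,x1,y0,y1,f): return cv2.resize(im[y0:y1,x0:x1],None,fx=f,fy=f,interpolation=cv2.INTER_CUBIC)
cv2.imwrite('pics/c1.png',crop(im,215,395,160,310,4.4))
for n,W,m in [('scene',W,0),('top',Wt,0)]:
    z=W[...,2]; k=(z>105)&(z<118)&(W[...,0]>300)&(W[...,0]<900)&(abs(W[...,1])<300)
    ys,xs=np.where(k); print(n,k.sum(),[(x,y) for x,y in zip(xs,ys)][:0])
    P=W[k]; 
    if len(P): print(cv2.minAreaRect(P[:,:2].astype(np.float32)), P.min(0),P.max(0))
E
```

```text
shaker [362. 237.  83.]
shk [358. 227.  25.]
jar [ 406. -251.   97.]
jarb [ 393. -270.   54.]
ram [368. 129.  29.]
timer [306. 342.  32.]
mill [ 423. -439.  138.]
millb [ 414. -461.   43.]
sauce [666. 212. 116.]
boxjar [549.  38. 103.]
bailbar [603.  -5. 208.]
lidh [508. 354.  86.]
tape [ 332. -151.   25.]
mand [ 278. -311.  166.]
bottle [ 821. -127.  106.]
mandtop [ 227. -284.  216.]
top shaker [363. 246.  89.]
top jar [ 409. -249.   95.]
top mill [ 427. -432.  140.]
top sauce [678. 245. 169.]
top bshk [501. -72.  97.]
top bail [602.  -1. 207.]
top box corner far right [ 621. -156.    2.]
top box front right [445. -96.   3.]
top lid [480. 421.  73.]
top timer [301. 362.  66.]
scene 974 []
((707.497314453125, 33.16253662109375), (422.5335693359375, 486.1571350097656), 73.86553955078125) [ 421.83753499 -186.74346838  105.0068078 ] [898.28659457 299.76110809 117.98974192]
top 409 []
((651.182373046875, -81.61579895019531), (135.96783447265625, 456.9797668457031), 83.20955657958984) [ 420.95252905 -176.05310844  105.00528583] [870.38764874  -5.5418511  117.99575065]
```

View pics/c1.png

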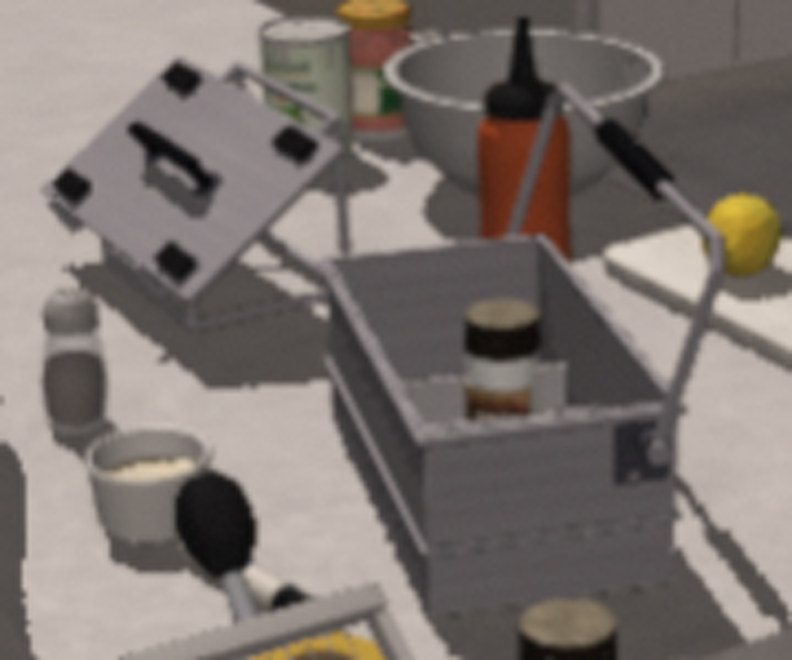

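The crop shows the box rim corners at crop (425,435), (668,405), (543,238) and (325,260), the bail leaning back, and the lid with its handle at about (175,160) and its low side facing the robot. I'll fit the poses from these.

```bash
cat >> h.py <<'E'
def ray(name,uv,T=None):
    T0,K,D=cam(name); T=T0 if T is None else T
    p=cv2.undistortPoints(np.array(uv,float).reshape(-1,1,2),K,D).reshape(-1,2)
    d=np.c_[p[:,0],-p[:,1],-np.ones(len(p))]@T[:3,:3].T
    return T[:3,3],d
def onz(name,uv,z,T=None):
    o,d=ray(name,uv,T); return o+d*((z-o[2])/d[:,2])[:,None]
def tool(v,q=None):  # world delta -> tool delta
    q=manip.read_state()['ee_rot'] if q is None else q
    return rot(q).T@np.array(v,float)
E
python3 - <<'E'
from h import *
from scipy.optimize import least_squares
W=np.load('pics/scene0.npy'); Wt=np.load('pics/top0.npy')
A=np.vstack([W.reshape(-1,3),Wt.reshape(-1,3)])
C=np.array([[425,435],[668,405],[543,238],[325,260]])/4.4+[215,160]
P=onz('scene',C,112); print(P.round(0).tolist())
m=P[:,:2].mean(0); M=np.array([[-67.5,-126],[67.5,-126],[67.5,126],[-67.5,126]])
f=lambda p:(M@np.array([[np.cos(p[2]),np.sin(p[2])],[-np.sin(p[2]),np.cos(p[2])]])+p[:2]-P[:,:2]).ravel()
r=least_squares(f,[*m,0]); print('box',r.x,r.fun.round(1))
for n,c in [('shaker',(363,240)),('jar',(405,-260))]:
  for nm,w in (('s',W),('t',Wt)):
    w=w.reshape(-1,3); k=(np.hypot(w[:,0]-c[0],w[:,1]-c[1])<40)&(w[:,2]>15)&(w[:,2]<110); Q=w[k]
    g=least_squares(lambda p:np.hypot(Q[:,0]-p[0],Q[:,1]-p[1])-22,c,loss='soft_l1')
    t=Q[Q[:,2]>85]; print(n,nm,len(Q),g.x,'zmax',Q[:,2].max(), 'res',np.median(abs(g.fun)))
# lid: corners in crop
L=np.array([[180,60],[342,140],[190,300],[45,190]])/4.4+[215,160]
mask=np.zeros((480,640),np.uint8); cv2.fillPoly(mask,[(L.mean(0)+(L-L.mean(0))*.9).astype(np.int32)],1)
Q=W[(mask>0)]; Q=Q[~np.isnan(Q[:,0])]
for _ in range(6):
    c=Q.mean(0); n=np.linalg.svd(Q-c)[2][2]; n*=np.sign(n[2]); e=(Q-c)@n; Q=Q[abs(e)<max(2.5*e.std(),2)]
print('plane',c,n,'tilt',np.degrees(np.arccos(n[2])),len(Q),e.std())
o,d=ray('scene',L); X=o+d*(((c-o)@n)/(d@n))[:,None]; print('lidcorners',X.round(0).tolist(),X.mean(0), [np.linalg.norm(X[i]-X[i-1]).round() for i in range(4)])
mask=np.zeros((480,640),bool); mask[188:204,243:266]=1
H=W[mask]; h=(H-c)@n; H=H[(h>18)]; print('handle pts',len(H),np.median(H,0), ((H-c)@n).max())
y=np.cross([0,0,1],[-n[0],-n[1],0]); y/=np.linalg.norm(y); print('lid y dir',y, 'yaw',np.degrees(np.arctan2(-n[1],-n[0])))
E
```

```text
[[427.0, -87.0, 112.0], [549.0, -123.0, 112.0], [623.0, 111.0, 112.0], [494.0, 151.0, 112.0]]
box [ 5.23263421e+02  1.31422415e+01 -2.90292363e-01] [-4.3 -1.4  2.6 -4.   1.2  3.1  0.5  2.3]
shaker s 374 [366.06182617 251.53151336] zmax 89.92590501103496 res 2.342496227845727
shaker t 318 [370.67391167 249.66159934] zmax 99.05341932660485 res 3.3529190801683963
jar s 979 [ 403.72917262 -249.61979437] zmax 98.86652561467213 res 1.1335213309990948
jar t 411 [ 403.90041416 -251.67244382] zmax 104.74296430130676 res 1.9180719087397442
plane [514.5023277  395.58073675  91.00093038] [-0.57490625 -0.00703487  0.81818905] tilt 35.09608065979285 1333 1.7864946199731413
lidcorners [[569.0, 527.0, 130.0], [577.0, 285.0, 134.0], [458.0, 276.0, 50.0], [455.0, 527.0, 50.0]] [514.77844086 403.6560732   91.2643758 ] [np.float64(139.0), np.float64(242.0), np.float64(146.0), np.float64(251.0)]
handle pts 74 [497.72264177 401.01195629 112.08974877] 31.824382859303604
lid y dir [-0.01223564  0.99992514  0.        ] yaw 0.70106822576123
```

```bash
python3 -m crank '[[[-25.4,-27,0,0],[-25.4,-27,0,0],[-25.4,-27,0,0],[-25.4,-27,0,0],[-25.4,-27,0,0]]]' 85 30; python3 -m crank '[[[-25.4,-27,0,0],[-25.4,-27,0,0],[-25.4,-27,0,0],[-25.4,-27,0,0]]]'; python3 -m crank '[[[0,0,0,0.12],[0,0,0,0.12],[0,0,0,0.12],[0,0,0,0.12],[0,0,0,0.12]]]'; python3 -m crank '[[[0,0,0,0.12],[0,0,0,0.12],[0,0,0,0.12],[0,0,0,0.12],[0,0,0,0.12]]]'; python3 -m crank '[[[0,0,0,0.12],[0,0,0,0.1],[0,0,0,0],[0,0,0,0]]]'
cat >> h.py <<'E'
from scipy.optimize import least_squares
def cyl(W,c,z0,z1,r=22,rad=38):
    w=W.reshape(-1,3); k=(np.hypot(w[:,0]-c[0],w[:,1]-c[1])<rad)&(w[:,2]>z0)&(w[:,2]<z1); Q=w[k]
    g=least_squares(lambda p:np.maximum(0,np.hypot(Q[:,0]-p[0],Q[:,1]-p[1])-r),c,loss='soft_l1')
    g2=least_squares(lambda p:np.hypot(Q[:,0]-p[0],Q[:,1]-p[1])-r,c,loss='soft_l1')
    t=Q[Q[:,2]>Q[:,2].max()-12]
    return len(Q),g2.x.round(1),'top centre',((t.min(0)+t.max(0))/2).round(1),'mean',t.mean(0).round(1),'zmax',Q[:,2].max().round(1)
E
python3 - <<'E'
from h import *
im,W=shot('wrist','w1'); s=manip.read_state(); print(s['tcp_pos'],rot(s['ee_rot']).round(3).tolist(),s['joint_pos'].round(2))
print(cyl(W,(368,250),15,110))
z=W[...,2];print(np.nanmedian(z[z<30]))
E
```

```text
t: 0.52
tcp_pos: [321.7, 389.0, 247.9]
ee_rot: [-0.0, 0.216, 0.976, -0.0]
ft_force: [0.8, -0.2, -0.1]
finger_gap: 84.9
gripper_force: 0.0
t: 0.85
tcp_pos: [368.3, 248.3, 248.2]
ee_rot: [-0.0, 0.216, 0.976, -0.0]
ft_force: [-0.2, 0.1, -0.3]
finger_gap: 85.0
gripper_force: 0.0
t: 1.27
tcp_pos: [368.1, 249.9, 248.1]
ee_rot: [-0.0, 0.497, 0.868, -0.0]
ft_force: [-0.3, -0.2, -0.5]
finger_gap: 85.0
gripper_force: 0.0
t: 1.68
tcp_pos: [368.0, 250.0, 248.1]
ee_rot: [-0.0, 0.731, 0.682, -0.0]
ft_force: [-0.7, -0.0, 0.0]
finger_gap: 84.5
gripper_force: 0.0
t: 2.02
tcp_pos: [368.0, 250.1, 248.2]
ee_rot: [0.0, 0.799, 0.601, -0.0]
ft_force: [0.5, 0.7, -0.6]
finger_gap: 85.2
gripper_force: 0.0
[368.10113028 250.11683607 248.19199626] [[0.277, 0.961, -0.0], [0.961, -0.277, -0.0], [-0.0, -0.0, -1.0]] [-0.97  0.13  0.29  2.01 -0.04  1.01 -0.94]
(1953, array([360.3, 244.4]), 'top centre', array([364.7, 250.8,  84.3]), 'mean', array([365.3, 252.6,  85.4]), 'zmax', np.float64(90.3))
-1.5104341360448075
```

View pics/w1.png

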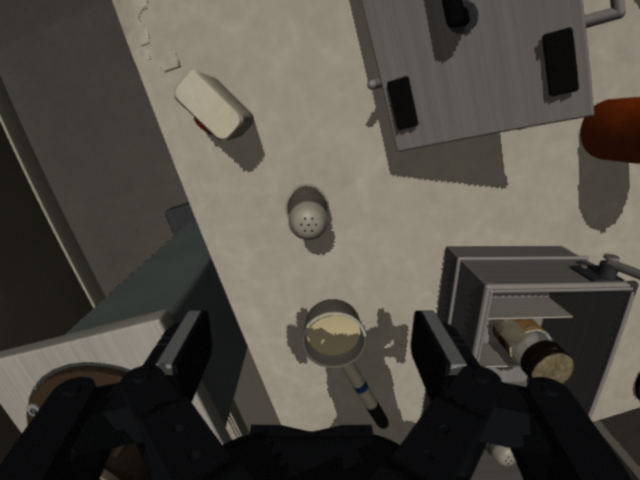

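The wrist view has the shaker's cap at (308,220), nearly under the TCP, the ramekin at (335,335) and part of the box at lower right with the boxed jar at (540,355).

```bash
python3 - <<'E'
from h import *
W=np.load('pics/w1.npy')
print(onz('wrist',[[308,222],[335,335]],86).round(1))
s=W.reshape(-1,3)
for lo,hi in((20,40),(40,65),(65,80),(80,91)):
    k=(np.hypot(s[:,0]-366,s[:,1]-250)<38)&(s[:,2]>lo)&(s[:,2]<hi); Q=s[k]; print(lo,len(Q),Q.min(0).round(),Q.max(0).round())
# rim of box seen
print(onz('wrist',[[445,247],[488,285],[632,285]],112).round(0))
E
```

```text
[[365.6 251.4  86. ]
 [359.3 138.7  86. ]]
20 214 [342. 242.  22.] [385. 273.  40.]
40 435 [344. 242.  40.] [384. 271.  65.]
65 235 [348. 233.  65.] [382. 268.  80.]
80 1055 [349. 236.  80.] [381. 267.  90.]
[[465. 210. 112.]
 [495. 166. 112.]
 [622. 128. 112.]]
```

```bash
python3 -m crank '[[[0.5,-3.8,0,0],[0,0,40,0],[0,0,40,0],[0,0,40,0],[0,0,40,0]]]'; python3 -m crank '[[[0,0,20,0],[0,0,10,0],[0,0,0,0],[0,0,0,0]]]' ;python3 -m crank '[[[0,0,0,0],[0,0,0,0],[0,0,0,0],[0,0,0,0],[0,0,0,0]]]' 30 30; python3 -m crank '[[[0,0,0,0],[0,0,0,0],[0,0,0,0]]]'
```

```text
t: 2.48
tcp_pos: [364.6, 252.0, 87.2]
ee_rot: [-0.0, 0.799, 0.601, 0.001]
ft_force: [0.4, 1.4, 0.3]
finger_gap: 85.1
gripper_force: 0.0
t: 2.82
tcp_pos: [364.5, 251.6, 58.1]
ee_rot: [0.0, 0.8, 0.6, -0.001]
ft_force: [-0.1, -0.1, 0.3]
finger_gap: 85.2
gripper_force: 0.0
t: 3.23
tcp_pos: [365.2, 252.3, 59.3]
ee_rot: [-0.0, 0.8, 0.6, 0.001]
ft_force: [-2.1, -0.2, 10.5]
finger_gap: 36.2
gripper_force: 29.2
t: 3.48
tcp_pos: [365.2, 252.3, 59.3]
ee_rot: [-0.0, 0.8, 0.6, 0.001]
ft_force: [-2.0, 0.2, 10.5]
finger_gap: 36.1
gripper_force: 29.2
```

```bash
python3 -m crank '[[[0,0,-15,0],[0,0,-20,0],[0,0,-30,0],[0,0,-40,0],[0,0,-40,0]]]'; python3 -m crank '[[[0,0,-40,0],[0,0,-5,0],[0,0,0,0],[0,0,0,0],[0,0,0,0]]]'; python3 - <<'E'
from h import *
im,W=shot('wrist','w2'); s=manip.read_state(); print(s['tcp_pos'])
E
```

```text
t: 3.9
tcp_pos: [364.1, 250.9, 204.8]
ee_rot: [0.0, 0.8, 0.6, -0.001]
ft_force: [0.7, 2.1, -1.7]
finger_gap: 35.8
gripper_force: 30.3
t: 4.32
tcp_pos: [363.9, 251.1, 247.1]
ee_rot: [0.0, 0.8, 0.6, -0.001]
ft_force: [-0.1, -0.6, -1.7]
finger_gap: 35.9
gripper_force: 30.3
[363.90554751 251.02581401 246.8563856 ]
```

View pics/w2.png

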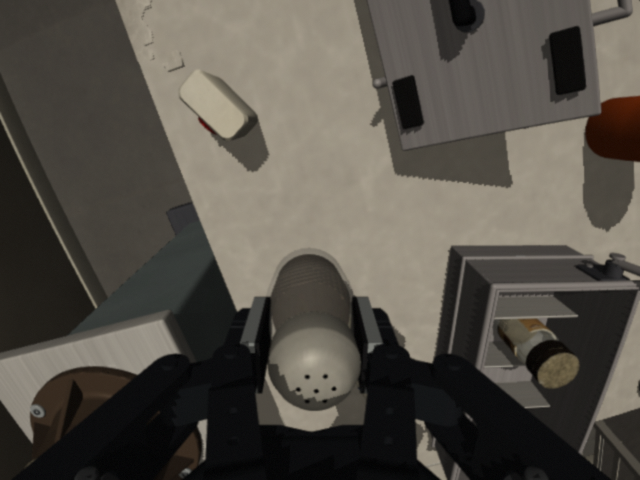

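The shaker is held at its neck and hangs straight, cap at (313,385). The box is at right with its rim corner at (495,285). Next: over the left compartment.

```bash
python3 -m crank '[[[-13.1,31.4,0,0],[-13.1,31.4,0,0],[-13.1,31.4,0,0],[-13.1,31.4,0,0],[-13.1,31.4,0,0]]]'; python3 -m crank '[[[-13.1,31.4,0,0],[-13.1,31.4,0,0],[0,0,0,0],[0,0,0,0],[0,0,0,0]]]'; python3 - <<'E'
from h import *
im,W=shot('wrist','w3'); s=manip.read_state(); print(s['tcp_pos'],rot(s['ee_rot']).round(3).tolist())
E
```

```text
t: 4.78
tcp_pos: [497.4, 143.4, 246.7]
ee_rot: [-0.0, 0.8, 0.6, -0.001]
ft_force: [1.1, 0.5, -1.0]
finger_gap: 35.8
gripper_force: 30.3
t: 5.2
tcp_pos: [549.2, 102.0, 246.6]
ee_rot: [-0.001, 0.8, 0.6, -0.002]
ft_force: [-0.4, 0.5, -1.4]
finger_gap: 35.7
gripper_force: 30.3
[548.94958596 102.67911498 247.0356351 ] [[0.28, 0.96, -0.003], [0.96, -0.28, -0.0], [-0.001, -0.002, -1.0]]
```

View pics/w3.png

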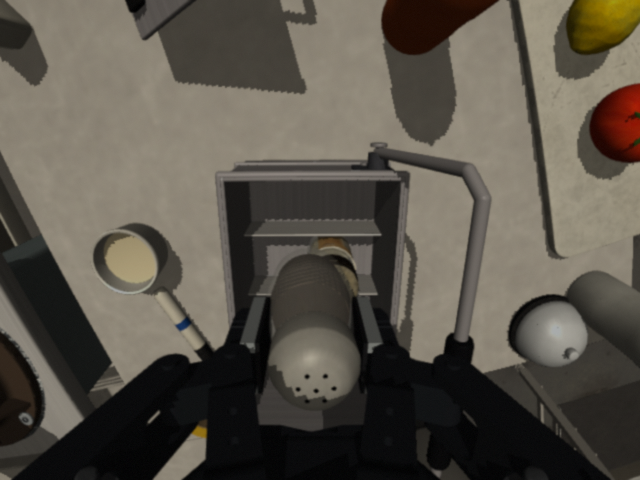

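The box is well seen now: far rim corners at (217,173) and (407,172), left rim edge running to about (229,325), first divider top from (247,234) to (382,234).

```bash
python3 - <<'E'
from h import *
im=cv2.imread('pics/w3.png'); W=np.load('pics/w3.npy')
P=onz('wrist',[[217,173],[407,172],[228,310],[400,310]],112); print(P.round(1).tolist(), np.linalg.norm(P[0]-P[1]))
D=onz('wrist',[[246,235],[383,235]],61); print(D.round(1).tolist())
# depth-based rim: points with z 108..116
z=W[...,2]; k=(abs(z-112)<4); k[:150]=0; k[330:]=0; k[:,:200]=0; k[:,420:]=0
Q=W[k]; print(len(Q),np.median(Q[:,2]))
def fit(p,Q): # box frame
    c,s=np.cos(p[2]),np.sin(p[2]); d=Q[:,:2]-p[:2]; x=d@[c,s]; y=d@[-s,c]
    return np.minimum(np.minimum(abs(x-66),abs(x+66)),abs(y-124.5))
r=least_squares(fit,[523,13,-.29],args=(Q,),loss='soft_l1'); print(r.x,np.median(r.fun))
kk=(abs(z-61)<4); kk[:150]=0; kk[330:]=0; kk[:,:235]=0; kk[:,395:]=0; Q2=W[kk]
p=r.x; c,s=np.cos(p[2]),np.sin(p[2]); d=Q2[:,:2]-p[:2]; y=d@[-s,c]; print('div y',len(y),np.histogram(y,np.arange(-20,130,5)))
print('TCP in box', (np.array([548.95,102.68])-p[:2])@np.array([[c,-s],[s,c]]))
for u,v in((217,173),(407,172)):
    print(W[v-3:v+8:1,u+ (3 if u<300 else -3)].round(0).tolist())
E
```

```text
[[495.6, 165.5, 112.0], [628.1, 127.8, 112.0], [463.6, 57.2, 112.0], [600.4, 17.6, 112.0]] 137.82854233366064
[[485.9, 101.3, 61.0], [606.3, 66.4, 61.0]]
4749 111.40242975796076
[ 5.27528279e+02  2.40158056e+01 -2.76064852e-01] 1.7183238667421392
div y 718 (array([  0,   9,  16,  17,  15,  16,  17,  16,  11,  21,  25,  20,  33,
        48,  95,  20,  16,  16,  22,  16,  20,  23,  23,  21,  21,  20,
        10,   0, 131]), array([-20, -15, -10,  -5,   0,   5,  10,  15,  20,  25,  30,  35,  40,
        45,  50,  55,  60,  65,  70,  75,  80,  85,  90,  95, 100, 105,
       110, 115, 120, 125]))
TCP in box [-0.83102917 81.52456681]
[[467.0, 159.0, -1.0], [466.0, 158.0, -1.0], [498.0, 165.0, 110.0], [498.0, 164.0, 111.0], [497.0, 163.0, 110.0], [497.0, 163.0, 112.0], [498.0, 162.0, 114.0], [497.0, 161.0, 111.0], [497.0, 161.0, 111.0], [496.0, 160.0, 111.0], [496.0, 159.0, 111.0]]
[[650.0, 107.0, -0.0], [650.0, 106.0, -1.0], [627.0, 128.0, 109.0], [627.0, 127.0, 110.0], [626.0, 127.0, 111.0], [626.0, 126.0, 111.0], [626.0, 125.0, 111.0], [626.0, 125.0, 112.0], [626.0, 124.0, 110.0], [625.0, 123.0, 112.0], [625.0, 123.0, 112.0]]
```

```bash
python3 -m crank '[[[12,0.5,0,0],[0,0,35,0],[0,0,40,0],[0,0,40,0],[0,0,30,0]]]'; python3 -m crank '[[[0,0,15,0],[0,0,10,0],[0,0,4,0],[0,0,0,0],[0,0,0,0]]]';  python3 -m crank '[[[0,0,2,0],[0,0,2,0],[0,0,0,0]]]'
```

```text
t: 5.67
tcp_pos: [552.3, 115.7, 100.6]
ee_rot: [-0.001, 0.799, 0.601, -0.001]
ft_force: [-0.5, 0.3, 0.1]
finger_gap: 35.8
gripper_force: 30.3
t: 6.08
tcp_pos: [554.6, 114.2, 75.3]
ee_rot: [0.0, 0.8, 0.6, 0.001]
ft_force: [0.9, 0.8, -0.1]
finger_gap: 35.5
gripper_force: 30.3
t: 6.33
tcp_pos: [554.1, 113.6, 70.8]
ee_rot: [0.0, 0.8, 0.6, 0.001]
ft_force: [0.0, -0.3, -1.5]
finger_gap: 36.1
gripper_force: 30.3
```

```bash
python3 -m crank '[[[0,0,1.5,0],[0,0,0,0],[0,0,0,0]]]';python3 -m crank '[[[0,0,1,0],[0,0,0,0],[0,0,0,0]]]';python3 -m crank '[[[0,0,1,0],[0,0,0,0],[0,0,0,0]]]' | head -4
```

```text
t: 6.58
tcp_pos: [553.8, 113.5, 68.9]
ee_rot: [-0.0, 0.8, 0.6, 0.0]
ft_force: [0.5, -0.1, -1.1]
finger_gap: 36.0
gripper_force: 30.3
t: 6.83
tcp_pos: [553.8, 113.4, 67.7]
ee_rot: [-0.0, 0.8, 0.6, -0.0]
ft_force: [0.6, -0.2, -1.1]
finger_gap: 35.8
gripper_force: 30.3
t: 7.08
tcp_pos: [554.0, 113.6, 67.4]
ee_rot: [-0.0, 0.8, 0.6, 0.0]
ft_force: [-1.8, 0.0, 6.7]
```

```bash
python3 -m crank '[[[0,0,0,0],[0,0,0,0],[0,0,0,0],[0,0,0,0]]]' 58 | tail -2; python3 -m crank '[[[0,0,-10,0],[0,0,-20,0],[0,0,-40,0],[0,0,-40,0],[0,0,-40,0]]]'; python3 -m crank '[[[0,0,-30,0],[-39.2,-4.2,0,0],[-39.2,-4.2,0,0],[-39.2,-4.2,0,0],[-39.2,-4.2,0,0]]]' 85;  python3 -m crank '[[[-39.2,-4.2,0,0],[-39.2,-4.2,0,0],[-39.2,-4.2,0,0],[-39.2,-4.2,0,0],[-39.2,-4.2,0,0]]]' | head -2;  python3 -m crank '[[[-39.2,-4.2,0,0],[0,0,0,0],[0,0,0,0]]]'
python3 - <<'E'
from h import *
im,W=shot('wrist','w4'); s=manip.read_state(); print(s['tcp_pos'],rot(s['ee_rot']).round(3).tolist(),s['joint_pos'].round(2))
print(cyl(W,(404,-251),15,105))
Q=W.reshape(-1,3)
for lo,hi in((20,40),(40,65),(65,80),(80,105)):
    k=(np.hypot(Q[:,0]-404,Q[:,1]+251)<38)&(Q[:,2]>lo)&(Q[:,2]<hi); q=Q[k]; print(lo,len(q),q.min(0).round(),q.max(0).round())
E
```

```text
finger_gap: 58.1
gripper_force: 0.0
t: 7.83
tcp_pos: [553.4, 113.0, 219.0]
ee_rot: [0.0, 0.8, 0.6, -0.0]
ft_force: [1.4, 0.7, -0.3]
finger_gap: 57.8
gripper_force: 0.0
t: 8.25
tcp_pos: [492.8, -33.8, 247.7]
ee_rot: [0.0, 0.8, 0.6, 0.001]
ft_force: [1.2, -0.1, -0.2]
finger_gap: 85.1
gripper_force: 0.0
t: 8.67
tcp_pos: [417.5, -216.3, 247.6]
t: 8.92
tcp_pos: [402.3, -253.3, 247.6]
ee_rot: [0.0, 0.802, 0.598, 0.0]
ft_force: [0.6, 0.9, -0.7]
finger_gap: 85.2
gripper_force: 0.0
[ 403.2904308  -251.54755526  247.27198376] [[0.283, 0.959, 0.001], [0.959, -0.283, 0.0], [0.0, 0.0, -1.0]] [-0.09  0.2   0.64  1.96 -0.14  1.02  0.33]
(2881, array([ 403.6, -248.9]), 'top centre', array([ 403.8, -248.3,   92.1]), 'mean', array([ 403.9, -247. ,   95.6]), 'zmax', np.float64(98.1))
20 142 [ 382. -249.   20.] [ 426. -226.   40.]
40 252 [ 380. -255.   40.] [ 426. -226.   65.]
65 146 [ 386. -250.   65.] [ 425. -227.   80.]
80 2313 [ 383. -270.   80.] [ 425. -227.   98.]
```

```bash
python3 -m crank '[[[2.8,-0.3,20,0],[0,0,40,0],[0,0,40,0],[0,0,40,0],[0,0,30,0]]]'|head -2; python3 -m crank '[[[0,0,13,0],[0,0,0,0],[0,0,0,0]]]' ;python3 -m crank '[[[0,0,0,0],[0,0,0,0],[0,0,0,0],[0,0,0,0],[0,0,0,0]]]' 30 30; python3 -m crank '[[[0,0,0,0],[0,0,0,0]]]'
```

```text
t: 9.38
tcp_pos: [404.3, -245.8, 74.4]
t: 9.63
tcp_pos: [404.5, -247.1, 63.6]
ee_rot: [-0.001, 0.8, 0.601, -0.0]
ft_force: [0.0, 0.3, 0.8]
finger_gap: 84.8
gripper_force: 0.0
t: 10.05
tcp_pos: [404.9, -248.3, 64.9]
ee_rot: [0.001, 0.8, 0.6, 0.001]
ft_force: [-0.5, 1.1, 8.7]
finger_gap: 41.8
gripper_force: 29.4
t: 10.22
tcp_pos: [404.8, -248.3, 64.9]
ee_rot: [0.001, 0.8, 0.6, 0.001]
ft_force: [-1.3, 0.9, 9.8]
finger_gap: 42.1
gripper_force: 29.4
```

```bash
python3 -m crank '[[[0,0,-15,0],[0,0,-30,0],[0,0,-40,0],[0,0,-40,0],[0,0,-40,0]]]'|head -2; python3 -m crank '[[[0,0,-18,0],[38,6,0,0],[38,6,0,0],[38,6,0,0],[38,6,0,0]]]'|head -2;  python3 -m crank '[[[38,6,0,0],[38,6,0,0],[38,6,0,0],[0,0,0,0],[0,0,0,0]]]';  python3 -m crank '[[[0,0,0,0],[0,0,0,0]]]'|head -2
python3 - <<'E'
from h import *
im,W=shot('wrist','w5'); s=manip.read_state(); p=s['tcp_pos']; print(p,rot(s['ee_rot']).round(3).tolist(),s['finger_gap'])
z=W[...,2]; Q=W[abs(z-112)<3]; Q=Q[np.hypot(Q[:,0]-528,Q[:,1]-25)<160]
def fit(p,Q):
    c,s=np.cos(p[2]),np.sin(p[2]); d=Q[:,:2]-p[:2]; x=d@[c,s]; y=d@[-s,c]
    return np.minimum(np.minimum(abs(x-66),abs(x+66)),np.minimum(abs(y-124.5),abs(y+124.5)))
r=least_squares(fit,[527.6,24.7,-.276],args=(Q,),loss='soft_l1'); print(len(Q),r.x,np.median(r.fun))
c,sn=.962,-.2725; d=p[:2]-[527.6,24.7]; print('tcp in box',d@[c,sn],d@[-sn,c])
w=W.reshape(-1,3); d=w[:,:2]-[527.6,24.7]; x=d@[c,sn]; y=d@[-sn,c]
k=(abs(x)<60)&(abs(y-93)<29)&(w[:,2]>70)&(w[:,2]<108); print('shaker top',k.sum(),x[k].min(),x[k].max(),y[k].min(),y[k].max(),w[k,2].max(),np.median(x[k]),np.median(y[k]))
k=(abs(x)<60)&(abs(y-31)<29)&(w[:,2]>70)&(w[:,2]<108); print('boxed jar',k.sum(),x[k].min(),x[k].max(),y[k].min(),y[k].max(),w[k,2].max())
E
```

```text
t: 10.63
tcp_pos: [403.4, -248.3, 230.8]
t: 11.05
tcp_pos: [470.1, -107.5, 247.6]
t: 11.47
tcp_pos: [519.5, -2.2, 246.8]
ee_rot: [-0.0, 0.799, 0.602, 0.0]
ft_force: [-0.4, -1.2, -1.4]
finger_gap: 42.6
gripper_force: 30.9
t: 11.63
tcp_pos: [518.5, -6.1, 247.0]
[518.55388939  -6.16182074 247.07589908] [[0.282, 0.959, 0.0], [0.959, -0.282, -0.0], [0.0, 0.0, -1.0]] 42.28185340654177
8209 [ 5.26792188e+02  2.26108659e+01 -2.79149698e-01] 1.659138699036248
tcp in box -0.2925122577562256 -32.154136689543364
shaker top 4137 -59.92430403713417 59.94220829323159 74.04857327368848 120.68097668972186 107.98641565492773 1.324770597810018 119.42388995383058
boxed jar 2762 -5.433584600053787 37.42899140853569 8.669153228848115 51.118506634921566 106.62193431348601
```

View pics/w5.png

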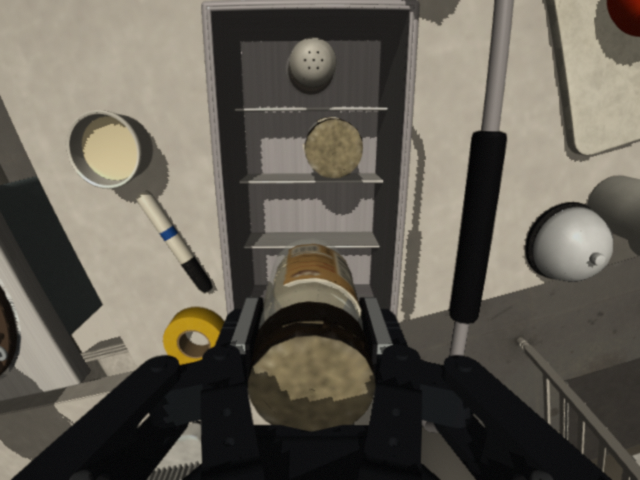

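The shaker stands upright in the left compartment (cap at (312,65)), the boxed jar is at (333,148), dividers cross at rows 108, 180 and 243, and the jar hangs straight in the jaws.

```bash
python3 - <<'E'
from h import *
c,sn=.962,-.2725
P=onz('wrist',[[236,109],[387,109],[243,181],[383,181],[246,244],[380,243]],61)
d=P[:,:2]-[527.6,24.7]; print(np.c_[d@[c,sn],d@[-sn,c]].round(1).tolist())
P=onz('wrist',[[203,4],[417,9],[229,310],[401,320]],112)
d=P[:,:2]-[527.6,24.7]; print(np.c_[d@[c,sn],d@[-sn,c]].round(1).tolist())
E
```

```text
[[-61.4, 59.2], [63.0, 58.0], [-59.4, -0.7], [62.6, -1.8], [-60.7, -59.0], [62.9, -59.2]]
[[-68.9, 124.4], [69.8, 120.0], [-69.0, -98.7], [74.2, -109.7]]
```

```bash
python3 -m crank '[[[0,1.2,20,0],[0,0,40,0],[0,0,40,0],[0,0,35,0],[0,0,20,0]]]'|head -2; python3 -m crank '[[[0,0,10,0],[0,0,5,0],[0,0,0,0],[0,0,0,0],[0,0,0,0]]]';  python3 -m crank '[[[0,0,2,0],[0,0,1,0],[0,0,0,0],[0,0,0,0]]]'|head -4;python3 -m crank '[[[0,0,1,0],[0,0,0,0],[0,0,0,0]]]'|head -4
```

```text
t: 12.1
tcp_pos: [518.0, -6.3, 88.8]
t: 12.52
tcp_pos: [521.3, -5.2, 78.3]
ee_rot: [0.001, 0.8, 0.6, 0.001]
ft_force: [0.3, 0.3, -0.5]
finger_gap: 42.1
gripper_force: 30.9
t: 12.85
tcp_pos: [520.3, -5.0, 74.0]
ee_rot: [0.0, 0.8, 0.6, 0.0]
ft_force: [0.3, -1.0, -0.8]
t: 13.1
tcp_pos: [520.4, -5.0, 73.0]
ee_rot: [0.0, 0.8, 0.6, 0.0]
ft_force: [0.6, 0.5, 2.0]
```

```bash
python3 -m crank '[[[0,0,1,0],[0,0,0,0],[0,0,0,0]]]'|head -4; python3 -m crank '[[[0,0,0,0],[0,0,0,0],[0,0,0,0],[0,0,0,0]]]' 62 | tail -2; python3 -m crank '[[[0,0,-10,0],[0,0,-20,0],[0,0,-40,0],[0,0,-40,-0.1],[0,0,-40,-0.1]]]'|head -3; python3 -m crank '[[[0,0,-40,-0.083],[40,-1.8,0,0],[40,-1.8,0,0],[40,-1.8,0,0],[40,-1.8,0,0]]]' 85|head -2;  python3 -m crank '[[[40,-1.8,0,0],[40,-1.8,0,0],[40,-1.8,0,0],[40,-1.8,0,0],[40,-1.8,0,0]]]'|head -2; python3 -m crank '[[[40,-1.8,0,0],[0,0,0,0],[0,0,0,0],[0,0,0,0]]]'|head -3
python3 - <<'E'
from h import *
im,W=shot('wrist','w6'); s=manip.read_state(); p=s['tcp_pos']; print(p,rot(s['ee_rot']).round(3).tolist())
E
```

```text
t: 13.35
tcp_pos: [520.4, -5.0, 72.8]
ee_rot: [-0.0, 0.8, 0.6, 0.0]
ft_force: [-5.0, 0.7, 16.8]
finger_gap: 62.0
gripper_force: 0.0
t: 14.1
tcp_pos: [519.5, -5.6, 223.9]
ee_rot: [0.0, 0.735, 0.678, -0.001]
t: 14.52
tcp_pos: [512.8, 156.3, 263.0]
t: 14.93
tcp_pos: [503.9, 356.6, 262.6]
t: 15.27
tcp_pos: [502.7, 394.2, 261.9]
ee_rot: [0.001, 0.708, 0.707, -0.0]
[503.15059893 393.41575509 262.15588608] [[0.003, 1.0, 0.001], [1.0, -0.003, -0.001], [-0.001, 0.001, -1.0]]
```

View pics/w6.png

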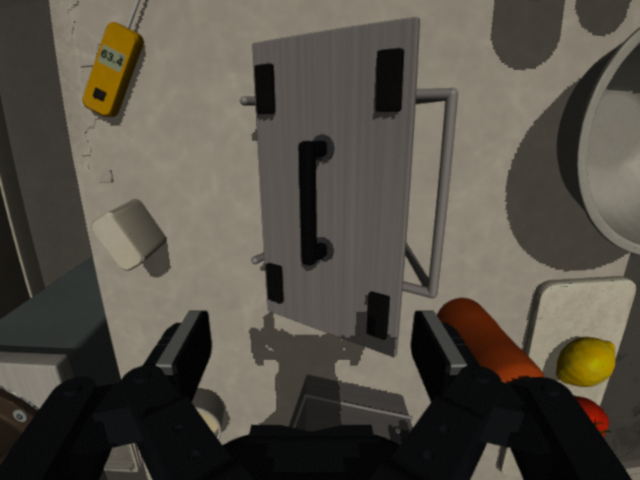

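The lid on its stand: corners (253,43), (419,17), (396,355), (269,313); the handle bar runs from (308,142) to (308,263).

```bash
python3 - <<'E'
from h import *
W=np.load('pics/w6.npy')
L=np.array([[253,43],[419,17],[396,355],[269,313]],float)
m=np.zeros((480,640),np.uint8); cv2.fillPoly(m,[(L.mean(0)+(L-L.mean(0))*.93).astype(np.int32)],1)
Q=W[m>0]; Q=Q[~np.isnan(Q[:,0])]
for _ in range(8):
    c=Q.mean(0); n=np.linalg.svd(Q-c)[2][2]; n*=np.sign(n[2]); e=(Q-c)@n; Q=Q[abs(e)<max(2.5*e.std(),1.5)]
o,d=ray('wrist',L); X=o+d*(((c-o)@n)/(d@n))[:,None]
print('n',n,'tilt',np.degrees(np.arccos(n[2])),X.round(1).tolist(),'centre',X.mean(0),[np.linalg.norm(X[i]-X[i-1]).round() for i in range(4)])
y=(X[0]+X[1]-X[2]-X[3]);print('lid y yaw', np.degrees(np.arctan2(y[1],y[0])))
print('handle pred',X.mean(0)+22*n)
o,d=ray('wrist',[[308,142],[308,263],[308,202]]); c2=c+28*n; Y=o+d*(((c2-o)@n)/(d@n))[:,None]; print('handle top face pts',Y.round(1).tolist())
H=W[140:265,296:320].reshape(-1,3); h=(H-c)@n; H=H[(h>20)&(h<34)]; print(len(H),np.median(H,0),np.median(h[(h>20)&(h<34)]), H.min(0),H.max(0))
E
```

```text
Traceback (most recent call last):
numpy._core._exceptions._ArrayMemoryError: Unable to allocate 11.3 GiB for an array with shape (38864, 38864) and data type float64
```

```bash
python3 - <<'E'
from h import *
W=np.load('pics/w6.npy')
L=np.array([[253,43],[419,17],[396,355],[269,313]],float)
m=np.zeros((480,640),np.uint8); cv2.fillPoly(m,[(L.mean(0)+(L-L.mean(0))*.93).astype(np.int32)],1)
Q=W[m>0]; Q=Q[~np.isnan(Q[:,0])]
for _ in range(8):
    c=Q.mean(0); n=np.linalg.svd(Q-c,full_matrices=False)[2][2]; n*=np.sign(n[2]); e=(Q-c)@n; Q=Q[abs(e)<max(2.5*e.std(),1.5)]
o,d=ray('wrist',L); X=o+d*(((c-o)@n)/(d@n))[:,None]
print('n',n,'tilt',np.degrees(np.arccos(n[2])),X.round(1).tolist(),'centre',X.mean(0),[np.linalg.norm(X[i]-X[i-1]).round() for i in range(4)])
y=(X[0]+X[1]-X[2]-X[3]);print('lid y yaw', np.degrees(np.arctan2(y[1],y[0])))
print('handle pred',X.mean(0)+22*n)
o,d=ray('wrist',[[308,142],[308,263],[308,202]]); c2=c+28*n; Y=o+d*(((c2-o)@n)/(d@n))[:,None]; print('handle top face pts',Y.round(1).tolist())
H=W[140:265,296:320].reshape(-1,3); h=(H-c)@n; H=H[(h>20)&(h<34)]; print(len(H),np.median(H,0),np.median(h[(h>20)&(h<34)]), H.min(0),H.max(0))
E
```

```text
n [-0.57298185 -0.00824033  0.81952663] tilt 34.96256429000123 [[454.5, 538.3, 53.1], [571.7, 539.3, 135.1], [575.0, 286.8, 134.8], [458.3, 279.9, 53.2]] centre [514.86171655 411.04978196  94.05760918] [np.float64(258.0), np.float64(143.0), np.float64(253.0), np.float64(143.0)]
lid y yaw 90.80219688988278
handle pred [502.25611589 410.8684948  112.08719505]
handle top face pts [[501.1, 460.0, 119.1], [500.6, 364.5, 117.8], [500.9, 415.3, 118.5]]
1974 [499.54586345 415.91680048 115.63643437] 27.12759373582339 [492.75473493 362.58340275 110.58566455] [505.95832967 461.14284689 119.09667387]
```

```bash
python3 -m crank '[[[18.6,0,30,0],[0,0,40,0],[0,0,30,0],[0,0,15,0],[0,0,10,0]]]' 28 20|head -2; python3 -m crank '[[[0,0,7,0],[0,0,0,0],[0,0,0,0],[0,0,0,0]]]'; python3 -m crank '[[[0,0,4,0],[0,0,0,0],[0,0,0,0]]]' ;python3 -m crank '[[[0,0,4,0],[0,0,0,0],[0,0,0,0]]]'
```

```text
t: 15.73
tcp_pos: [502.5, 410.9, 134.9]
t: 16.07
tcp_pos: [503.6, 413.8, 131.4]
ee_rot: [0.0, 0.708, 0.707, 0.001]
ft_force: [0.5, 0.2, -0.5]
finger_gap: 28.1
gripper_force: 0.0
t: 16.32
tcp_pos: [502.7, 413.7, 126.1]
ee_rot: [-0.0, 0.707, 0.707, 0.0]
ft_force: [0.1, -0.0, -0.7]
finger_gap: 28.1
gripper_force: 0.0
t: 16.57
tcp_pos: [502.5, 413.5, 121.5]
ee_rot: [0.0, 0.707, 0.707, -0.0]
ft_force: [-0.7, -0.9, 0.6]
finger_gap: 27.8
gripper_force: 0.0
```

```bash
python3 -m crank '[[[0,0,1.5,0],[0,0,0,0]]]' | sed -n 4p; python3 -m crank '[[[0,0,0,0],[0,0,0,0],[0,0,0,0],[0,0,0,0]]]' 2 20; python3 -m crank '[[[0,0,-4,0],[0,0,-6,0],[0,0,-10,0],[0,0,0,0],[0,0,0,0]]]'
```

```text
ft_force: [0.7, 0.5, -1.1]
t: 17.07
tcp_pos: [500.5, 413.6, 120.2]
ee_rot: [-0.001, 0.707, 0.707, -0.002]
ft_force: [-6.5, -2.0, 5.3]
finger_gap: 15.0
gripper_force: 19.5
t: 17.48
tcp_pos: [503.4, 413.9, 141.4]
ee_rot: [0.0, 0.708, 0.707, 0.001]
ft_force: [-0.6, 0.2, -2.7]
finger_gap: 14.7
gripper_force: 19.7
```

```bash
python3 -m crank '[[[0,0,-20,0],[0,0,-30,0],[0,0,-40,0],[0,0,0,0],[0,0,0,0]]]'|tail -3; python3 -m crank '[[[0,0,0,0],[0,0,0,0],[0,0,0,0]]]' - 70; python3 -m crank '[[[0,0,0,0],[0,0,0,0],[0,0,0,0]]]' - 115
python3 - <<'E'
from h import *
im,W=shot('wrist','w7'); s=manip.read_state(); p=s['tcp_pos']; print(p,rot(s['ee_rot']).round(3).tolist())
for v in (60,120,180,240): print(v,[W[v,u].round(0).tolist() for u in range(150,500,50)])
E
```

```text
ft_force: [0.1, 0.5, -5.1]
finger_gap: 14.9
gripper_force: 20.1
t: 18.15
tcp_pos: [501.9, 413.0, 228.5]
ee_rot: [-0.0, 0.707, 0.707, -0.002]
ft_force: [-0.7, -0.2, -4.2]
finger_gap: 12.4
gripper_force: 68.3
t: 18.4
tcp_pos: [502.5, 413.5, 229.8]
ee_rot: [0.0, 0.707, 0.707, -0.0]
ft_force: [-0.5, 0.8, -3.3]
finger_gap: 9.9
gripper_force: 112.6
[502.61455724 413.43793832 229.94704338] [[0.001, 1.0, -0.0], [1.0, -0.001, -0.0], [-0.0, -0.0, -1.0]]
60 [[354.0, 550.0, -0.0], [401.0, 549.0, -1.0], [474.0, 523.0, 175.0], [498.0, 521.0, 191.0], [517.0, 519.0, 204.0], [534.0, 518.0, 216.0], [549.0, 517.0, 226.0]]
120 [[348.0, 497.0, -0.0], [397.0, 496.0, -1.0], [473.0, 496.0, 177.0], [498.0, 496.0, 191.0], [518.0, 497.0, 204.0], [536.0, 497.0, 215.0], [551.0, 497.0, 226.0]]
180 [[340.0, 438.0, -1.0], [392.0, 438.0, 1.0], [471.0, 467.0, 172.0], [497.0, 470.0, 190.0], [519.0, 472.0, 204.0], [537.0, 474.0, 216.0], [553.0, 476.0, 227.0]]
240 [[331.0, 375.0, -1.0], [385.0, 375.0, -1.0], [469.0, 434.0, 171.0], [498.0, 452.0, 223.0], [520.0, 446.0, 206.0], [539.0, 450.0, 218.0], [555.0, 454.0, 229.0]]
```

View pics/w7.png

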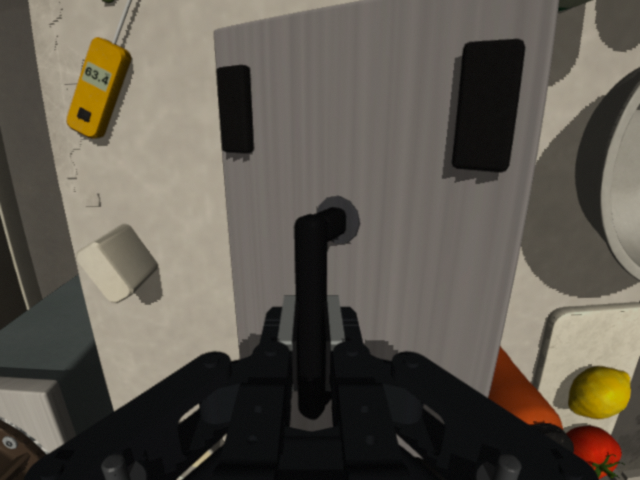

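The lid hangs in the jaws still tilted about 35°, bar at (312,310), low +y corner at (215,30). I'll measure how it sits relative to the tool.

```bash
cat >> h.py <<'E'
def lid(W,poly,name='wrist'):
    L=np.array(poly,float); m=np.zeros((480,640),np.uint8); cv2.fillPoly(m,[L.astype(np.int32)],1)
    Q=W[m>0]; Q=Q[~np.isnan(Q[:,0])]
    for _ in range(8):
        c=Q.mean(0); n=np.linalg.svd(Q-c,full_matrices=False)[2][2]; n*=np.sign(n[2]); e=(Q-c)@n; Q=Q[abs(e)<max(2.5*e.std(),1.5)]
    return c,n
def onplane(name,uv,c,n):
    o,d=ray(name,uv); return o+d*(((c-o)@n)/(d@n))[:,None]
E
python3 - <<'E'
from h import *
W=np.load('pics/w7.npy'); s=manip.read_state(); p=s['tcp_pos']; Rt=rot(s['ee_rot'])
c,n=lid(W,[[260,70],[440,40],[430,200],[380,300],[360,200],[265,180]])
print('n',n,'tilt',np.degrees(np.arccos(n[2])))
X=onplane('wrist',[[215,30],[240,335],[558,1],[491,395]],c,n); print('in tool',((X-p)@Rt).round(1).tolist())
t=(p-c)@n; print('tcp height normal to plate top',t, 'vertical', t/n[2])
Y=onplane('wrist',[[302,215],[327,215],[312,262]],c+28*n,n); print('bar top tool',((Y-p)@Rt).round(1).tolist())
E
```

```text
n [-0.55482082 -0.00435845  0.83195845] tilt 33.69955293637211
in tool [[125.6, -46.8, 67.1], [-45.4, -44.7, 66.8], [118.8, 71.8, -12.0], [-21.9, 73.5, -12.2]]
tcp height normal to plate top 30.51570002998449 vertical 36.67935577594266
bar top tool [[49.1, -3.5, 5.1], [50.8, 5.6, -1.0], [31.0, 0.2, 2.7]]
```

```bash
python3 -m crank '[[[0,0,0,0.096],[0,0,0,0.096],[0,0,0,0.096],[0,0,0,0],[-18,5.4,0,0]]]' - 40|head -3; python3 -m crank '[[[-36.5,10.8,0,0],[-36.5,10.8,0,0],[-36.5,10.8,0,0],[-36.5,10.8,0,0],[-36.5,10.8,0,0]]]'|head -2; python3 -m crank '[[[-36.5,10.8,0,0],[-36.5,10.8,0,0],[-36.5,10.8,0,0],[-36.5,10.8,0,0],[-18,5.4,0,0]]]'|head -2;python3 -m crank '[[[0,0,0,0],[0,0,0,0],[0,0,0,0],[0,0,0,0]]]'
python3 - <<'E'
from h import *
im,W=shot('wrist','w8'); s=manip.read_state(); p=s['tcp_pos']; print(p,rot(s['ee_rot']).round(3).tolist())
E
```

```text
t: 18.87
tcp_pos: [501.3, 398.9, 229.8]
ee_rot: [-0.001, 0.799, 0.601, 0.001]
t: 19.28
tcp_pos: [502.2, 202.7, 230.5]
t: 19.7
tcp_pos: [501.9, 27.9, 230.9]
t: 20.03
tcp_pos: [502.4, 34.8, 230.3]
ee_rot: [-0.0, 0.801, 0.599, 0.0]
ft_force: [-0.1, -0.4, -4.3]
finger_gap: 10.4
gripper_force: 112.7
[502.30202906  34.80284803 230.23972518] [[0.282, 0.959, -0.0], [0.959, -0.282, 0.0], [0.0, -0.0, -1.0]]
```

View pics/w8.png

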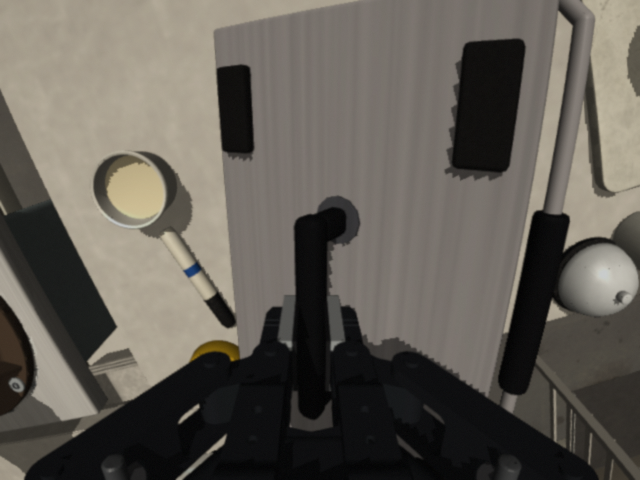

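The picture shows the lid square over the box region, bail sleeve at (535,300) clear to its right, bar in the jaws as before. Now lower onto the front rim and rock it level about that edge.

```bash
python3 -m crank '[[[-2.2,1.5,15,0],[0,0,15,0],[0,0,10,0],[0,0,0,0],[0,0,0,0]]]' 2 30; python3 -m crank '[[[0,0,3,0],[0,0,0,0],[0,0,0,0]]]'|sed -n '2p;4p'; python3 -m crank '[[[0,0,2,0],[0,0,0,0],[0,0,0,0]]]'|sed -n '2p;4p'; python3 -m crank '[[[0,0,2,0],[0,0,0,0],[0,0,0,0]]]'
python3 - <<'E'
from h import *
W=np.load('pics/w8.npy'); print([W[v,u].round(0).tolist() for u,v in ((540,250),(535,300),(525,350),(578,60))])
E
```

```text
t: 20.5
tcp_pos: [502.8, 31.4, 190.0]
ee_rot: [-0.0, 0.801, 0.598, -0.001]
ft_force: [0.2, 0.4, -2.8]
finger_gap: 10.3
gripper_force: 112.6
tcp_pos: [503.3, 31.0, 187.7]
ft_force: [-0.8, -0.6, -3.9]
tcp_pos: [503.1, 30.9, 185.4]
ft_force: [0.0, -0.6, -4.5]
t: 21.25
tcp_pos: [503.0, 30.9, 183.3]
ee_rot: [-0.0, 0.802, 0.598, -0.0]
ft_force: [-0.0, 0.4, -1.6]
finger_gap: 10.5
gripper_force: 112.2
[[611.0, 32.0, 207.0], [605.0, 8.0, 209.0], [599.0, -20.0, 209.0], [637.0, 109.0, 204.0]]
```

```bash
python3 -m crank '[[[0,0,1,0],[0,0,0,0],[0,0,0,0]]]' 10.8 30; python3 -m crank '[[[0,0,0,0],[0,0,0,0]]]' 11.5 30
```

```text
t: 21.5
tcp_pos: [503.2, 30.9, 182.4]
ee_rot: [-0.0, 0.802, 0.598, 0.0]
ft_force: [-0.7, -0.2, -0.2]
finger_gap: 11.2
gripper_force: 92.1
t: 21.67
tcp_pos: [503.2, 30.9, 182.4]
ee_rot: [0.0, 0.802, 0.598, 0.0]
ft_force: [-1.0, -0.3, 0.1]
finger_gap: 12.0
gripper_force: 77.9
```

```bash
python3 -m crank '[[[0,0,0,0],[0,0,0,0]]]' 13.2|sed -n '4,6p'; python3 -m crank '[[[0,3,3,0],[0,3,3,0],[0,2.7,2.5,0],[0,0,0,0],[0,0,0,0]]]'; python3 -m crank '[[[0,4.3,4.7,0],[0,4.3,4.7,0],[0,0,0,0],[0,0,0,0]]]'
python3 - <<'E'
from h import *
im,W=shot('wrist','w9')
c,n=lid(W,[[260,70],[440,40],[430,200],[380,300],[360,200],[265,180]]); s=manip.read_state()
print('n tool',rot(s['ee_rot']).T@n,'tilt',np.degrees(np.arccos(n[2])),'h',(s['tcp_pos']-c)@n)
E
```

```text
ft_force: [-0.5, 0.5, 0.0]
finger_gap: 13.8
gripper_force: 45.1
t: 22.25
tcp_pos: [511.3, 28.1, 173.3]
ee_rot: [-0.0, 0.802, 0.598, -0.0]
ft_force: [-0.1, -0.1, -2.8]
finger_gap: 13.4
gripper_force: 32.2
t: 22.58
tcp_pos: [520.9, 25.4, 164.4]
ee_rot: [0.001, 0.802, 0.598, 0.001]
ft_force: [2.6, -1.6, -1.2]
finger_gap: 13.0
gripper_force: 1.7
n tool [-0.00796792 -0.05627913 -0.99838328] tilt 3.3713942595543784 h 42.09954523685326
```

```bash
cat >> h.py <<'E'
B=np.array([528.5,23.4]); BX=np.array([.961,-.276]); BY=np.array([.276,.961])
def tobox(P): d=P[...,:2]-B; return np.stack([d@BX,d@BY,P[...,2]],-1)
def lidext(W,c,n,tol=3):
    e=(W-c)@n; b=tobox(W); k=(abs(e)<tol)&(abs(b[...,0])<95)&(abs(b[...,1])<150); k[330:]=0
    k=cv2.morphologyEx(k.astype(np.uint8),cv2.MORPH_OPEN,np.ones((5,5)))>0
    r=[]
    for y in (40,60,80,100,115): 
        q=b[k&(abs(b[...,1]-y)<4)]
        if len(q): r.append((y,q[:,0].min().round(1),q[:,0].max().round(1)))
    s=[]
    for x in (-50,-25,0,25,50):
        q=b[k&(abs(b[...,0]-x)<4)]
        if len(q): s.append((x,q[:,1].max().round(1),np.median(q[:,2]).round(1)))
    return r,s
E
python3 - <<'E'
from h import *
W=np.load('pics/w9.npy')
c,n=lid(W,[[260,70],[440,40],[430,200],[380,300],[360,200],[265,180]])
nb=np.array([n[:2]@BX,n[:2]@BY,n[2]]); print('n box',nb.round(3))
for x in lidext(W,c,n): print(x)
s=manip.read_state(); print('tcp box',tobox(s['tcp_pos']))
o=lambda x,y: c[2]-(np.array([x,y])-tobox(c)[:2])@nb[:2]/nb[2]
print('plate top z at +-67,+-126', [round(o(x,y),1) for x in(-67,67) for y in (-126,126)])
E
```

```text
n box [-0.058 -0.007  0.998]
[(40, np.float64(-77.8), np.float64(66.4)), (60, np.float64(-77.8), np.float64(66.4)), (80, np.float64(-78.0), np.float64(66.0)), (100, np.float64(-77.8), np.float64(66.3)), (115, np.float64(-78.0), np.float64(66.6))]
[(-50, np.float64(127.1), np.float64(120.5)), (-25, np.float64(126.9), np.float64(122.0)), (0, np.float64(127.1), np.float64(123.6)), (25, np.float64(127.2), np.float64(124.9)), (50, np.float64(127.4), np.float64(126.2))]
tcp box [-7.99214666e+00 -1.58541477e-01  1.64677716e+02]
plate top z at +-67,+-126 [np.float64(118.1), np.float64(120.0), np.float64(125.9), np.float64(127.8)]
```

```bash
python3 -m crank '[[[0,0.3,4,0],[0,0.3,4,0],[0,0,4,0],[0,0,0,0],[0,0,0,0]]]' 16 25; python3 - <<'E'
from h import *
im,W=shot('wrist','w10')
c,n=lid(W,[[260,70],[440,40],[430,200],[380,300],[360,200],[265,180]])
nb=np.array([n[:2]@BX,n[:2]@BY,n[2]]); print('n box',nb.round(3))
for x in lidext(W,c,n): print(x)
s=manip.read_state(); print('tcp box',tobox(s['tcp_pos']),'h',(s['tcp_pos']-c)@n)
E
```

```text
t: 23.05
tcp_pos: [521.5, 25.7, 152.6]
ee_rot: [0.001, 0.802, 0.598, 0.001]
ft_force: [5.7, -1.3, 0.1]
finger_gap: 15.8
gripper_force: 3.3
n box [-0.004 -0.002  1.   ]
[(40, np.float64(-77.9), np.float64(66.9)), (60, np.float64(-77.8), np.float64(66.4)), (80, np.float64(-77.6), np.float64(66.8)), (100, np.float64(-77.6), np.float64(66.6)), (115, np.float64(-77.8), np.float64(66.7))]
[(-50, np.float64(127.2), np.float64(118.4)), (-25, np.float64(127.3), np.float64(118.5)), (0, np.float64(126.9), np.float64(118.7)), (25, np.float64(127.2), np.float64(118.7)), (50, np.float64(127.3), np.float64(118.7))]
tcp box [ -7.3403412    0.34889421 152.67133779] h 34.21185804757463
```

```bash
python3 -m crank '[[[0,0,0,0],[0,0,0,0],[0,0,0,0]]]' 10 25|tail -5; python3 -m crank '[[[0,2,0,0],[0,2,0,0],[0,0,0,0],[0,0,0,0]]]' ; python3 - <<'E'
from h import *
im,W=shot('wrist','w11')
c,n=lid(W,[[260,70],[440,40],[430,200],[380,300],[360,200],[265,180]])
nb=np.array([n[:2]@BX,n[:2]@BY,n[2]]); print('n box',nb.round(3))
for x in lidext(W,c,n): print(x)
s=manip.read_state(); print('tcp box',tobox(s['tcp_pos']),'h',(s['tcp_pos']-c)@n)
E
```

```text
tcp_pos: [523.1, 25.3, 153.4]
ee_rot: [0.002, 0.802, 0.598, 0.002]
ft_force: [9.9, -3.5, 1.2]
finger_gap: 11.4
gripper_force: 26.8
t: 23.68
tcp_pos: [523.7, 25.1, 152.5]
ee_rot: [-0.001, 0.801, 0.598, -0.0]
ft_force: [1.5, 0.3, 6.4]
finger_gap: 11.2
gripper_force: 27.3
n box [ 0.001 -0.002  1.   ]
[(40, np.float64(-77.8), np.float64(66.6)), (60, np.float64(-77.7), np.float64(67.0)), (80, np.float64(-78.2), np.float64(66.7)), (100, np.float64(-77.5), np.float64(67.3)), (115, np.float64(-77.8), np.float64(66.9))]
[(-50, np.float64(127.2), np.float64(118.3)), (-25, np.float64(126.9), np.float64(118.3)), (0, np.float64(127.1), np.float64(118.4)), (25, np.float64(127.2), np.float64(118.3)), (50, np.float64(127.0), np.float64(118.3))]
tcp box [ -5.08145929   0.36988828 152.54941141] h 34.33743957723227
```

```bash
python3 -m crank '[[[0,2,-0.5,0],[0,2,0,0],[0,0,0,0],[0,0,0,0],[0,0,0,0]]]' ; python3 - <<'E'
from h import *
im,W=shot('wrist','w12')
c,n=lid(W,[[260,70],[440,40],[430,200],[380,300],[360,200],[265,180]])
nb=np.array([n[:2]@BX,n[:2]@BY,n[2]]); print('n box',nb.round(3))
for x in lidext(W,c,n): print(x)
s=manip.read_state(); print('tcp box',tobox(s['tcp_pos']),'h',(s['tcp_pos']-c)@n)
E
```

```text
t: 24.15
tcp_pos: [525.8, 24.3, 152.5]
ee_rot: [-0.002, 0.801, 0.598, -0.001]
ft_force: [-5.6, 2.1, 8.9]
finger_gap: 10.8
gripper_force: 27.6
n box [-0.    -0.001  1.   ]
[(40, np.float64(-75.0), np.float64(68.9)), (60, np.float64(-75.5), np.float64(68.9)), (80, np.float64(-75.3), np.float64(69.0)), (100, np.float64(-75.0), np.float64(69.2)), (115, np.float64(-75.0), np.float64(69.2))]
[(-50, np.float64(127.1), np.float64(118.3)), (-25, np.float64(127.5), np.float64(118.3)), (0, np.float64(126.8), np.float64(118.4)), (25, np.float64(127.0), np.float64(118.3)), (50, np.float64(126.9), np.float64(118.3))]
tcp box [ -2.83757592   0.16604859 152.5237661 ] h 34.28898413234584
```

```bash
python3 -m crank '[[[0,1.5,-0.5,0],[0,0,0,0],[0,0,0,0],[0,0,0,0]]]'|sed -n '2p;4p'; python3 -m crank '[[[0,0,0,0],[0,0,0,0],[0,0,0,0],[0,0,0,0]]]' 32 40|tail -2; python3 -m crank '[[[0,0,-15,0],[0,0,-30,0],[0,0,-40,0],[0,0,-40,0],[0,0,0,0]]]'|head -2; python3 -m crank '[[[0,27,0,0],[0,27,0,0],[0,0,0,0],[0,0,0,0],[0,0,0,0]]]' 45|head -3; python3 - <<'E'
from h import *
im,W=shot('wrist','w13'); s=manip.read_state(); print('tcp box',tobox(s['tcp_pos']),rot(s['ee_rot']).round(3).tolist())
b=tobox(W); k=(b[...,2]>188)&(b[...,2]<216)&(b[...,0]>50)&(b[...,0]<115)&(b[...,1]>0)&(b[...,1]<135); q=b[k]
for y in range(0,135,15):
    t=q[abs(q[:,1]-y)<7]
    if len(t): print(y,len(t),np.percentile(t[:,0],[3,50,97]).round(1),t[:,2].max().round(1))
c,n=lid(W,[[260,100],[300,100],[300,200],[260,200]]); print(n,c)
k=(abs(W[...,2]-118)<3); e=b[k]; e=e[(abs(e[:,0])<90)&(abs(e[:,1])<140)]; print(len(e),np.percentile(e,[1,99],axis=0).round(1),np.median(e[:,2]))
E
```

```text
tcp_pos: [528.9, 23.0, 152.9]
ft_force: [0.6, -1.1, -3.3]
finger_gap: 31.8
gripper_force: 0.0
t: 25.28
tcp_pos: [532.8, 22.6, 285.8]
t: 25.7
tcp_pos: [580.6, 7.6, 278.1]
ee_rot: [-0.0, 0.802, 0.598, -0.0]
tcp box [ 54.152773    -0.66616663 278.19433303] [[0.285, 0.959, -0.001], [0.959, -0.285, 0.0], [-0.0, -0.001, -1.0]]
0 292 [74.2 81.  88.8] 210.4
15 604 [74.4 81.  88.8] 210.9
30 655 [74.2 80.9 88.9] 210.5
45 622 [74.7 81.2 88.7] 211.1
60 372 [78.2 81.6 85.6] 206.9
75 403 [78.2 81.7 85.8] 207.5
90 423 [78.3 81.7 85.6] 207.2
105 432 [78.3 81.6 85.5] 207.9
120 477 [78.2 81.6 85.7] 207.2
[ 4.40813591e-04 -2.89102276e-03  9.99995724e-01] [573.9754472   71.15924121 118.32281768]
42795 [[ -70.2 -125.1  116.6]
 [  71.3  124.9  120.1]] 118.28092720628734
```

```bash
python3 -m crank '[[[0.7,27.3,0,0],[0,0,20,0],[0,0,25,0],[0,0,15,0],[0,0,0,0]]]'|head -2; python3 -m crank '[[[0,0,6,0],[0,0,0,0],[0,0,0,0]]]'|sed -n '2p;4p'; python3 -m crank '[[[0,0,0,0],[0,0,0,0],[0,0,0,0],[0,0,0,0]]]' 10 30; python3 -c "
from h import *
print(tobox(manip.read_state()['tcp_pos']))"
```

```text
t: 26.17
tcp_pos: [604.9, 1.2, 215.3]
tcp_pos: [607.7, 0.7, 213.4]
ft_force: [0.8, -0.8, -0.2]
t: 26.75
tcp_pos: [607.9, 0.5, 213.3]
ee_rot: [0.0, 0.802, 0.598, 0.001]
ft_force: [-0.4, 0.6, 6.0]
finger_gap: 14.8
gripper_force: 29.8
[ 8.26061128e+01 -4.61830366e-02  2.13284806e+02]
```

```bash
python3 -m crank '[[[0,-21.8,-4.2,0],[0,-19.4,0,0],[0,-19,3.4,0],[0,0,0,0]]]'; python3 -m crank '[[[0,-18.2,6.6,0],[0,-16.8,9.7,0],[0,-14.8,12.4,0],[0,0,0,0]]]'|sed -n '2p;4,6p'; python3 -m crank '[[[0,-12.4,14.8,0],[0,-8,13.3,0],[0,0,0,0],[0,0,0,0]]]'; python3 -c "
from h import *
print(tobox(manip.read_state()['tcp_pos']))"
```

```text
t: 27.08
tcp_pos: [548.2, 18.1, 214.3]
ee_rot: [-0.0, 0.801, 0.598, 0.001]
ft_force: [-5.5, -0.2, 10.2]
finger_gap: 14.6
gripper_force: 31.4
tcp_pos: [500.3, 32.1, 183.5]
ft_force: [0.9, -1.2, -4.6]
finger_gap: 14.6
gripper_force: 31.6
t: 27.75
tcp_pos: [481.9, 37.5, 156.2]
ee_rot: [-0.001, 0.802, 0.598, -0.001]
ft_force: [-2.6, -0.9, -3.8]
finger_gap: 14.3
gripper_force: 33.1
[-48.63943397   0.67801345 156.23645437]
```

```bash
python3 -m crank '[[[0,-4,8.8,0],[0,0,0,0],[0,0,0,0]]]'|sed -n '2p;4p'; python3 -m crank '[[[0,-2.5,6,0],[0,0,0,0],[0,0,0,0]]]'|sed -n '2p;4p';python3 -m crank '[[[0,-0.5,2,0],[0,0,0,0],[0,0,0,0]]]'|sed -n '2p;4,6p'; python3 -m crank '[[[0,-0.3,2,0],[0,0,0,0],[0,0,0,0]]]'|sed -n '2p;4,6p'; python3 -c "
from h import *
print(tobox(manip.read_state()['tcp_pos']))"
```

```text
tcp_pos: [478.1, 38.6, 147.7]
ft_force: [-4.6, -1.8, -2.0]
tcp_pos: [475.9, 39.3, 141.8]
ft_force: [-6.1, -1.8, -0.9]
tcp_pos: [475.4, 39.4, 139.9]
ft_force: [-5.7, -1.5, 1.6]
finger_gap: 14.5
gripper_force: 34.4
tcp_pos: [474.7, 39.6, 137.8]
ft_force: [-6.8, -2.3, 2.2]
finger_gap: 14.6
gripper_force: 34.6
[-56.14756508   0.74490518 137.81434788]
```

```bash
python3 -m crank '[[[0,0,1,0],[0,0,0,0],[0,0,0,0]]]'|sed -n '2p;4p'; python3 -m crank '[[[0,0,0,0],[0,0,0,0],[0,0,0,0]]]' 34|tail -2; python3 -m crank '[[[0,0,-15,0],[0,0,-25,0],[0,0,-30,0],[0,0,0,0],[0,0,0,0]]]'|head -2; python3 -m crank '[[[0,0,0,0],[0,0,0,0],[0,0,0,0],[0,0,0,0]]]' 0|head -2;python3 - <<'E'
from h import *
im,W=shot('wrist','w14'); s=manip.read_state(); print('tcp box',tobox(s['tcp_pos']),s['finger_gap'])
b=tobox(W); k=(b[...,2]>123)&(b[...,2]<145)&(b[...,0]>-80)&(b[...,0]<-35)&(b[...,1]>0)&(b[...,1]<140); q=b[k]
for y in range(0,140,15):
    t=q[abs(q[:,1]-y)<7]
    if len(t): print(y,len(t),np.percentile(t[:,0],[3,50,97]).round(1),np.percentile(t[:,2],[50,97]).round(1))
k=(abs(b[...,2]-118)<2)&(abs(b[...,0])<90)&(abs(b[...,1])<140); e=b[k]; print(len(e),np.percentile(e,[1,99],axis=0).round(1),np.median(e[:,2]))
E
```

```text
tcp_pos: [474.5, 39.7, 136.9]
ft_force: [-7.9, -0.6, 3.6]
finger_gap: 34.3
gripper_force: 0.0
t: 29.67
tcp_pos: [477.2, 40.2, 208.3]
t: 30.0
tcp_pos: [475.1, 39.7, 205.9]
tcp box [-55.71964552   0.91467414 205.99692466] 0.10771927370088996
0 284 [-64.5 -57.2 -49.5] [137.5 139.1]
15 613 [-64.7 -57.1 -49.6] [137.5 139.3]
30 651 [-64.5 -57.  -49.6] [137.5 139.3]
45 631 [-64.1 -56.9 -50.2] [136.6 139.2]
60 379 [-61.  -57.2 -53.4] [134.1 135.6]
75 849 [-63.9 -55.5 -47.1] [126.2 135.6]
90 887 [-63.5 -55.3 -47.1] [130.8 135.5]
105 761 [-63.3 -55.7 -47.2] [132.7 135.5]
120 454 [-60.6 -57.  -53.5] [134.2 136. ]
135 702 [-57.9 -48.5 -36. ] [131.3 134.6]
57754 [[-70.6 -83.5 116.7]
 [ 70.9 125.5 119.8]] 118.25194525766463
```

```bash
python3 -m crank '[[[0,-1,20,0],[0,0,20,0],[0,0,6,0],[0,0,0,0],[0,0,0,0]]]'|sed -n '2p;4p'; for i in 1; do python3 -m crank '[[[0,0,3,0],[0,0,0,0],[0,0,0,0]]]'|sed -n '2p;4p'; done; python3 -m crank '[[[0,0,2,0],[0,0,0,0],[0,0,0,0]]]'|sed -n '2p;4p'; python3 -m crank '[[[0,0,2,0],[0,0,0,0],[0,0,0,0]]]'|sed -n '2p;4p'
```

```text
tcp_pos: [474.5, 39.9, 160.7]
ft_force: [-0.0, 0.4, -0.1]
tcp_pos: [474.8, 40.1, 158.1]
ft_force: [-0.1, 0.4, -1.1]
tcp_pos: [474.5, 40.1, 155.7]
ft_force: [0.1, 0.5, -0.3]
tcp_pos: [474.5, 40.2, 153.9]
ft_force: [-2.6, 0.5, 7.3]
```

```bash
python3 -m crank '[[[0,0,1,0],[0,0,0,0],[0,0,0,0]]]'|sed -n '2p;4p'; python3 -m crank '[[[0,0,1,0],[0,0,0,0],[0,0,0,0]]]'|sed -n '2p;4p'; python3 -m crank '[[[0,0,1,0],[0,0,0,0],[0,0,0,0]]]'|sed -n '2p;4p'
```

```text
tcp_pos: [474.6, 40.2, 153.7]
ft_force: [-5.9, -0.0, 20.0]
tcp_pos: [474.6, 40.1, 153.5]
ft_force: [-9.9, -0.0, 33.1]
tcp_pos: [474.7, 40.2, 153.3]
ft_force: [-16.0, -0.7, 46.9]
```

```bash
python3 -m crank '[[[0,0,-5,0],[0,0,-15,0],[0,0,-35,0],[0,0,-40,0],[0,0,-40,0]]]'|head -2; python3 -m crank '[[[0,0,-20,0],[0,0,0,0],[0,0,0,0],[0,0,0,0]]]'|head -4;python3 - <<'E'
from h import *
im,W=shot('wrist','w15')
b=tobox(W); k=(b[...,2]>123)&(b[...,2]<145)&(b[...,0]>-80)&(b[...,0]<-35)&(abs(b[...,1])<140); q=b[k]
for y in (-100,-60,-30,0,30,60,120):
    t=q[abs(q[:,1]-y)<7]
    if len(t): print(y,len(t),np.percentile(t[:,0],[3,50,97]).round(1),np.percentile(t[:,2],[50,97]).round(1))
k=(abs(b[...,2]-118)<2)&(abs(b[...,0])<90)&(abs(b[...,1])<140); e=b[k]; print(np.percentile(e,[1,99],axis=0).round(1))
for sx in (-30,30,60):
  for y in (-80,0,80,110): 
    t=b[(abs(b[...,0]-sx)<8)&(abs(b[...,1]-y)<8)&(b[...,2]>100)]; print(sx,y,np.median(t[:,2]).round(1) if len(t) else None,end='; ')
for n in('scene','top'):
    im,W=shot(n,n+'9'); old=np.load(f'pics/{n}0.npy')
    for nm,c,r,z0,z1 in (('mill',(420,-440),60,20,170),('ram',(362,132),55,8,60),('timer',(303,350),55,8,80),('sauce',(678,240),60,20,230)):
        o=[]
        for w in (old,W):
            p=w.reshape(-1,3); k=(np.hypot(p[:,0]-c[0],p[:,1]-c[1])<r)&(p[:,2]>z0)&(p[:,2]<z1); o.append((k.sum(),p[k].mean(0).round(0).tolist() if k.any() else None))
        print(n,nm,o)
E
```

```text
t: 32.38
tcp_pos: [473.8, 39.7, 286.8]
t: 32.72
tcp_pos: [474.0, 40.1, 304.9]
ee_rot: [-0.0, 0.802, 0.598, -0.0]
ft_force: [0.7, 0.0, -0.4]
-60 122 [-61.6 -57.8 -54.2] [132.4 134.1]
-30 264 [-65.6 -57.6 -50.5] [135.7 137.7]
0 282 [-65.1 -57.7 -50.4] [135.8 137.7]
30 312 [-65.4 -57.9 -50.4] [135.9 138. ]
60 176 [-61.7 -58.  -54.4] [132.6 134.6]
120 218 [-61.7 -57.8 -54. ] [132.6 134.4]
[[ -70.8 -125.8  116.6]
 [  70.8  125.2  119.8]]
-30 -80 118.2; -30 0 345.4; -30 80 118.3; -30 110 118.3; 30 -80 118.1; 30 0 118.2; 30 80 118.4; 30 110 118.4; 60 -80 124.5; 60 0 118.0; 60 80 125.2; 60 110 118.8; scene mill [(np.int64(1844), [418.0, -452.0, 86.0]), (np.int64(1844), [418.0, -452.0, 86.0])]
scene ram [(np.int64(270), [358.0, 121.0, 33.0]), (np.int64(271), [357.0, 121.0, 34.0])]
scene timer [(np.int64(435), [308.0, 347.0, 39.0]), (np.int64(434), [308.0, 347.0, 40.0])]
scene sauce [(np.int64(677), [676.0, 224.0, 125.0]), (np.int64(738), [675.0, 227.0, 128.0])]
top mill [(np.int64(581), [418.0, -431.0, 92.0]), (np.int64(573), [418.0, -431.0, 93.0])]
top ram [(np.int64(88), [335.0, 129.0, 27.0]), (np.int64(478), [354.0, 107.0, 31.0])]
top timer [(np.int64(501), [305.0, 362.0, 50.0]), (np.int64(505), [305.0, 361.0, 50.0])]
top sauce [(np.int64(365), [677.0, 244.0, 164.0]), (np.int64(906), [669.0, 244.0, 116.0])]
```

Lid is level on the rim, the bail bar lies at the expected height (axis about 129 mm), and the bystanders have not moved. I'll hand in.

```bash
python3 -c "
from plant import manip
print(manip.finish_job())"
```

```text
the job is handed in; nothing more can be done
None
```

The job is handed in at about 33 s: shaker and jar were set down upright, one in each empty compartment, the lid measures level on the rim, and the bail is pressed right down on it, with mill, bottle, timer and ramekin unmoved in before/after depth checks; the lid slipped in the grip just before seating and dropped its last few millimetres at the back, and no verdict was returned.

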